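# Find the key to the concentrator's filter hatch

### The arm

A 6-joint arm with a two-finger parallel gripper is mounted at the origin on the work surface. World frame = base frame: x ahead of the robot, y to its left, z up, the work surface at z = 0. Lengths are in m, angles in rad, forces in N, time in s.
With the tool pointing down it reaches from about 0.35 to 0.775 m from the base axis. Payload 5.5 kg.
Tool frame: the origin (TCP) lies midway between the tips of the shut fingers; the grasp point (between the pads) lies grip_point_offset behind it (grip_point_offset is the distance from the TCP to the grasp point, in m); z points along the fingers, y is the direction in which the jaws open and shut (so a half turn about z gives the same grasp; the last joint's range is limited). The gripper opens to 85 mm and grips with 20 to 120 N. Pads are 22 mm wide; open, the fingers measure 114 mm over their backs; the gripper's body (76 mm by 85 mm) begins 54 mm behind the grasp point. The pads swing forward as they close: fully open they stand 13 mm farther back than shut.
Start: joints at [1.169, 0.313, 0.046, 1.304, 0, 1.431], TCP at [0.149, 0.555, 0.199] pointing down, gripper open.
Joint ranges: [-2.76, 2.76], [-0.86, 1.69], [-1.03, 1.26], [-2.2, 2.34], [-1.47, 1.5], [-3.14, 3.14]. Speed limits (rad/s): [2.57, 2.57, 3.14, 3.14, 3.14, 3.14].

### API

Orientations are given as a unit quaternion [w, x, y, z].
In Python, from workcell import * gives the robot as it stands.
- The arm moves only by the tool send_rows, never from a script. Its argument "series" is one flat list of numbers, 7 for each row, row after row: the shift along the tool's x, y, z in cm, then the turn, a rotation vector about the tool's x, y, z in degrees, then the opening, from 0 (shut) to 1 (fully open). A call has 1 to 10 rows; each row is the pose to reach, as a shift and turn from the pose commanded when the call began, along the tool's axes at that moment; what a row does not reach only later rows make up. A row lasts 1/12 s, in which the tool goes at most 41.7 mm and 7.16 degrees, less where a joint would pass 70% of its speed; a pose out of reach is approached as far as the arm can. A call with a gripper value outside its range is refused whole. The fingers move at their own pace and stop on an object; "newtons" is the grip in N (left out, the last holds). Time passes only in rows, so rows that repeat a pose let the fingers close. It gives the time, the measured TCP pose, the force and the opening at its end, in the units of the state.
- get_state(): the state, without advancing time (a new reading comes with each control period).
- read_camera(name): name is "side" or "top"; returns the picture (480x640x3 uint8, blue, green, red); there is no depth.
- camera_info(name): a dict with "K" (3x3 intrinsics, pixels), "xyz" and "attitude" of the camera in the world. Camera axes: x right, y down, z forward; pixel columns grow to the right and rows downward; lengths in m; the calibration is good to about 2 mm. A picture is of the moment at which its call begins. camera_info takes no time and is no camera call.
- hand_in(): hands the job in, once; it reports no verdict.
Trained networks look in the newest picture that a camera, given by its name, has taken for a name from the list of things; names that differ only in an ending like _2 or _b are one class to them, and where a whole thing is asked for, a point or a joint stands for the part that bears it (a point fixed in the world has none). Each returns a list of dicts, best first, with "p" (0 to 1); they miss things now and then, are a little off and sometimes report something else, mostly with a low value. They report only what shows in the picture. A call takes as long as a camera call. They do not tell look-alikes from the thing itself.
- silhouettes(camera, label): "pixels" (480x640 bool, what is visible of it) and "box" ([left, top, width, height] in pixels, round what is visible of it).
The state is a dict: "clock": time; "joint_pos": joint angles; "qvel": joint speeds; "tau": joint torques, N m; "tcp_pos": TCP position; "orientation": TCP orientation; "wrist_force": force on the tool from outside, world axes, zero at the start; "ft_torque": the same for the moment, N m; "finger_gap": finger opening in m.
Only numpy, scipy, OpenCV 4.12 (cv2) and the standard library are available. Lean on these libraries where they do the work, as an engineer would, in place of code of your own. Each camera call takes 0.05 s, during which the arm holds its last target. There are 200 camera calls.

### The job

One of the three service keys in the rack opens the cam lock of the oxygen concentrator's filter hatch. Try them until one goes fully home, turn the latch with it a full quarter turn clockwise to open, then draw that key out and put it in the blue tray; keys that do not fit go in the grey tray or back upright in the rack, and untried keys stay in the rack. Leave the other things on the bench where they are.

Things in the scene. Friction and masses are not known exactly. Their poses are not given: they have to be found in the camera images.
- key_a: service key, 35 g: red plastic head 10 (x) x 30 (y) x 40 tall, z 0 to +40, flat sides, on a steel blade 5 (x) x 20 (y), z 0 to -24, its last 14 mm two 7 mm teeth with a 6 mm gap in the middle. Origin at the shoulder, mid underside of the head; z from blade to head. Same after a half turn about z. Starts upright, head up, shoulder on the rack's top, in any of the rack's slots
- key_b: service key, 35 g: yellow plastic head 10 (x) x 30 (y) x 40 tall, z 0 to +40, flat sides, on a steel blade 5 (x) x 20 (y), z 0 to -24, its last 14 mm three teeth, 4 mm in the middle and 2.2 mm at each edge. Origin at the shoulder, mid underside of the head; z from blade to head. Same after a half turn about z. Starts upright, head up, shoulder on the rack's top, in any of the rack's slots
- key_c: service key, 35 g: green plastic head 10 (x) x 30 (y) x 40 tall, z 0 to +40, flat sides, on a steel blade 5 (x) x 20 (y), z 0 to -24, its last 14 mm one 13 mm tooth in the middle. Origin at the shoulder, mid underside of the head; z from blade to head. Same after a half turn about z. Starts upright, head up, shoulder on the rack's top, in any of the rack's slots
- core_a (a joint): turn of lock core A, rad: 0 latched, grows clockwise seen from above to a stop at 1.57 (quarter turn). Either core A, B or C is fitted in the lock; which one varies, unseen. Only key A enters and turns core A. The joint of a core not fitted stays 0. A fitted core stays where left (friction 0.05 N m); a key turns it with up to 0.25 rad of play
- core_b (a joint): turn of lock core B, rad: 0 latched, grows clockwise seen from above to a stop at 1.57 (quarter turn). Either core A, B or C is fitted in the lock; which one varies, unseen. Only key B enters and turns core B. The joint of a core not fitted stays 0. A fitted core stays where left (friction 0.05 N m); a key turns it with up to 0.25 rad of play
- core_c (a joint): turn of lock core C, rad: 0 latched, grows clockwise seen from above to a stop at 1.57 (quarter turn). Either core A, B or C is fitted in the lock; which one varies, unseen. Only key C enters and turns core C. The joint of a core not fitted stays 0. A fitted core stays where left (friction 0.05 N m); a key turns it with up to 0.25 rad of play
- lock (a point): cam lock mouth: centre of a round 28 mm throat, 10 deep, level with the lock block's top (z 130); z up. Below it the brass core, bevelled slot 7.6 x 24.4 along this y axis when latched; a key's y goes along it, 1.3 to 1.8 clearance. A fitting key sinks till its shoulder is level with this point, and lifts straight out at any angle; a wrong one stops 14 higher and turns idly
- unit: portable oxygen concentrator, fixed, white and blue casing 260 (x) x 240 (y) x 90 high, origin under its centre. On it the grey lock block 100 x 100, top at z 130, centred at x -30, y -20; its steel latch tongue sticks out towards +x over the white filter hatch (top z 103) and swings in when opened; humidifier bottle at x -35, y +83
- rack: fixed wooden key rack 50 (x) x 160 (y) x 32 high, origin under its centre, three slots 7.5 (x) x 22.5 (y), 27 deep, at y = -50, 0 and +50. Keys stand with their y axis along the rack's y axis
- tray_blue: fixed open blue plastic tray, 160 (x) x 140 (y) x 24 high, walls and floor 4 thick, origin under its centre. For the key that works. The two trays may change places
- tray_grey: fixed open grey plastic tray, 160 (x) x 140 (y) x 24 high, walls and floor 4 thick, origin under its centre. For keys that do not fit. The two trays may change places
- humidifier: bystander, loose: humidifier bottle, clear with grey cap, 62 across, 114 tall, standing on the unit; origin under its centre. Leave alone
- sanitiser: bystander, loose: bottle with blue cap, 52 across, 130 tall; origin under its centre. Leave alone
- filter: bystander, loose: round white filter cartridge, 64 across, 40 tall; origin under its centre. Leave alone
- oximeter: bystander, loose: white finger oximeter, 60 x 34 x 30, on the unit; origin under its centre. Leave alone
- screwdriver: bystander, loose: screwdriver with orange handle, 140 long, lying along its x axis. Leave alone
- carton: bystander, loose: small cardboard box with blue band, 90 x 70 x 60; origin under its centre. Leave alone
- cup: bystander, loose: white mug, 70 across, 85 tall, handle at +y; origin under its centre. Leave alone
Things that resemble listed ones, but are neither listed nor needed, are in the scene too. There is more than one size of the tray_blue; the one meant has the size given above.

How it is judged:
By the outcome, as a careful person would: the job done as asked, in the order asked, and still so for the second after the job is handed in, with the robot touching nothing.
It also fails if it takes over 72 s, if anything falls off the work surface, if the arm or the gripper's body presses on something with over 40 N, if the wrist force passes 120 N, or if a joint passes its speed limit or range.

## Working session

There is one attempt and no reset: what is moved stays moved. The work goes in short steps, Python scripts to look and compute and a tool call to move; the robot and the scene stay as the last step left them, time stands still between calls to the robot, and variables do not carry over. Pictures are saved under pics/ and viewed, about 8 in all and at most 12, crops included, and the job is handed in when it is done.

Besides the shell and the picture viewer there is one more tool, called after "Request:" as a command line: name --argument value ..., lists and objects as JSON in quotes. send_rows: Moves the arm, as the interface text tells. Its arguments: {"type":"object","properties":{"series":{"type":"array"},"newtons":{"type":"number"}},"required":["series"]}

```bash
mkdir -p pics; ls; python3 - <<'E'
from workcell import *
import cv2
s=get_state();print({k:s[k] for k in('clock','joint_pos','tcp_pos','orientation','finger_gap','wrist_force')})
try: print(grip_point_offset)
except Exception as e: print(e)
for c in('top','side'):
    i=camera_info(c);print(c,i)
    cv2.imwrite(f'pics/{c}0.png',read_camera(c))
E
```

```text
pics
{'clock': 0.0, 'joint_pos': array([ 1.16938564e+00,  3.13989334e-01,  4.49514090e-02,  1.30356765e+00,
       -6.75980099e-06,  1.43122236e+00]), 'tcp_pos': array([0.14861451, 0.55487437, 0.19830393]), 'orientation': array([-2.38464380e-04,  1.30544645e-01,  9.91442019e-01, -8.72636384e-04]), 'finger_gap': 0.08504696770631244, 'wrist_force': array([-0.87185041,  0.72761429, -0.38793568])}
0.0187
top {'K': array([[571.56912062,   0.        , 318.77261999],
       [  0.        , 571.56912062, 238.73431301],
       [  0.        ,   0.        ,   1.        ]]), 'xyz': array([ 0.35808099, -0.06806422,  1.31845687]), 'attitude': array([ 0.05186609, -0.6958547 ,  0.71446023, -0.05140744])}
side {'K': array([[440.63475623,   0.        , 315.90022827],
       [  0.        , 440.63475623, 234.29944735],
       [  0.        ,   0.        ,   1.        ]]), 'xyz': array([0.43537336, 0.65649565, 0.7097594 ]), 'attitude': array([ 0.03294729, -0.07328314,  0.90260645, -0.42290146])}
```

View pics/top0.png

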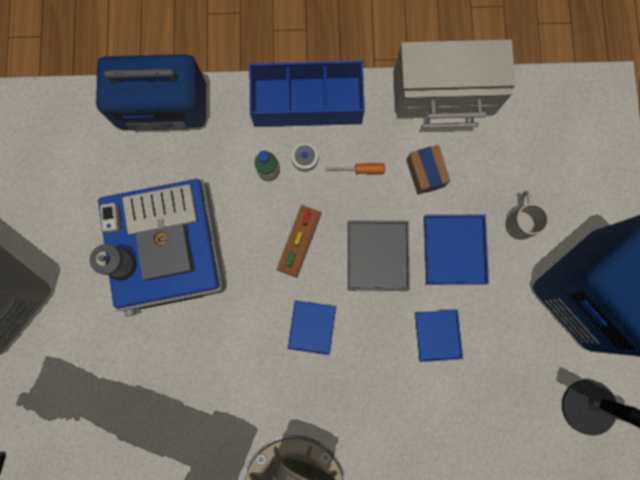

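View pics/side0.png

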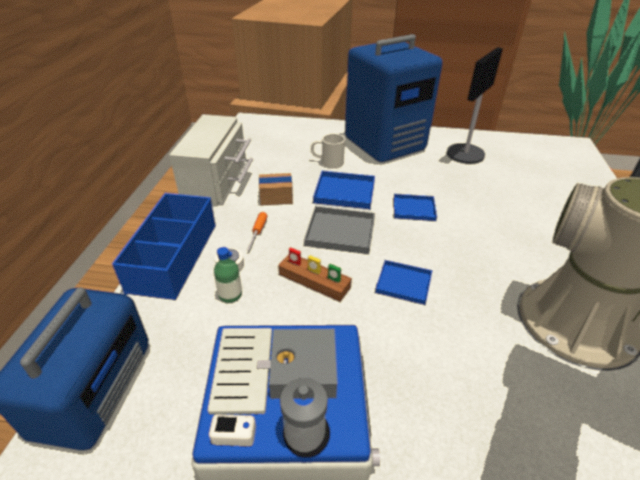

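The top view shows the rack at about (299,241), with the red key at (306,216), yellow at (298,239) and green at (291,259). The lock's brass core is at (161,239), the grey tray at (378,256) and the full-size blue tray at (456,250). The small blue trays at (312,327) and (438,335) are decoys. The side view agrees.

```bash
cat > h.py <<'E'
from workcell import *
import numpy as np, cv2
from scipy.spatial.transform import Rotation as R
from scipy.optimize import least_squares
def rot(q): return R.from_quat([q[1],q[2],q[3],q[0]])
def proj(c,P):
    i=camera_info(c); p=(rot(i['attitude']).inv().apply(np.atleast_2d(P)-i['xyz']))@i['K'].T
    return p[:,:2]/p[:,2:]
def ray(c,uv,z):
    i=camera_info(c); uv=np.atleast_2d(uv).astype(float)
    d=rot(i['attitude']).apply(np.c_[uv,np.ones(len(uv))]@np.linalg.inv(i['K']).T)
    return i['xyz']+d*((z-i['xyz'][2])/d[:,2])[:,None]
def box(x,y,yaw,lx,ly,z0,z1):
    c=np.array([[a,b,z] for a in(-lx/2,lx/2) for b in(-ly/2,ly/2) for z in(z0,z1)])
    c[:,:2]=c[:,:2]@np.array([[np.cos(yaw),np.sin(yaw)],[-np.sin(yaw),np.cos(yaw)]])+[x,y]; return c
def hull_mom(pts):
    h=cv2.convexHull(pts.astype(np.float32)).reshape(-1,2); m=cv2.moments(h); return np.array([m['m10'],m['m01']])/m['m00']
E
python3 - <<'E'
from h import *
im={c:read_camera(c) for c in('top','side')}
np.savez('im.npz',**im)
def sil(c,l):
    r=silhouettes(c,l); print(c,l,[(round(d['p'],2),d['box'],int(d['pixels'].sum())) for d in r[:5]]); return r
for l in('key_a','rack','tray_blue','tray_grey','unit'):
    for c in('top','side'):
        r=sil(c,l)
        for k,d in enumerate(r[:4]):
            m=d['pixels'].astype(np.uint8); ys,xs=np.nonzero(m); g=(xs.mean(),ys.mean())
            z={'key_a':.052,'rack':.02,'tray_blue':.012,'tray_grey':.012,'unit':.07}[l]
            col=np.median(im[c][m>0],0)
            ra=cv2.minAreaRect(np.c_[xs,ys].astype(np.float32))
            print('   ',np.round(g,1),ray(c,g,z)[0].round(4),col,[np.round(v,1) for v in ra])
# brass
for c,(cx,cy) in dict(top=(161,239),side=(285,357)).items():
    w=im[c][cy-20:cy+20,cx-20:cx+20].astype(int); m=(w[...,2]-w[...,0]>40)
    ys,xs=np.nonzero(m); u=(xs.mean()+cx-20,ys.mean()+cy-20); print('brass',c,u,m.sum(),ray(c,u,.12),ray(c,u,.13))
a=cv2.resize(im['top'][190:310,90:330],None,fx=3.3,fy=3.3,interpolation=cv2.INTER_CUBIC)
b=cv2.resize(im['side'][310:480,190:390],None,fx=2.3,fy=2.3)
cv2.imwrite('pics/crop1.png',a)
E
```

```text
top key_a [(0.63, [302.7, 215.2, 8.6, 10.8], 84), (0.52, [293.2, 230.1, 11.0, 16.9], 94)]
    [305.5 218. ] [ 0.5924 -0.041   0.052 ] [ 41.  48. 130.] [array([305.5, 218. ]), array([ 6. , 14.9]), np.float64(18.4)]
    [298. 238.] [ 0.5475 -0.0233  0.052 ] [ 39.5 109.5 132.5] [array([298.1, 238. ]), array([ 6.5, 15.2]), np.float64(21.8)]
side key_a [(0.77, [328.2, 264.7, 12.9, 19.2], 200), (0.57, [289.3, 246.6, 14.1, 16.8], 193), (0.45, [306.7, 256.2, 14.7, 18.0], 213)]
    [333.9 273.6] [ 0.5019 -0.0014  0.052 ] [ 57.5 100.   75.5] [array([333.5, 273.5]), array([17., 13.]), np.float64(90.0)]
    [294.  256.3] [ 0.5956 -0.0406  0.052 ] [ 51.  67. 145.] [array([294. , 256.5]), array([17., 12.]), np.float64(90.0)]
    [313.4 264.3] [ 0.5493 -0.0225  0.052 ] [ 56. 132. 153.] [array([313.5, 264. ]), array([18., 13.]), np.float64(90.0)]
top rack [(0.93, [275.9, 204.4, 47.9, 73.4], 1289)]
    [298.4 241.2] [ 0.5448 -0.0229  0.02  ] [ 49.  75. 116.] [array([298.4, 240.2]), array([22.5, 70.9]), np.float64(21.0)]
side rack [(0.88, [278.4, 258.5, 74.1, 44.8], 1445)]
    [314.4 279.5] [ 0.5448 -
[... 1923 characters left out ...]
ay([304. , 156.5]), array([29., 26.]), np.float64(90.0)]
side unit [(0.59, [192.6, 324.7, 185.4, 153.2], 21405), (0.5, [305.9, 207.9, 70.5, 49.9], 2658)]
    [285.5 403.7] [0.5375 0.3114 0.07  ] [175. 129. 128.] [array([285. , 401.5]), array([155., 188.]), np.float64(90.0)]
    [339.8 229.6] [ 0.5053 -0.1274  0.07  ] [125. 130. 131.] [array([338.8, 229.2]), array([66.6, 42.6]), np.float64(7.6)]
brass top (np.float64(160.38888888888889), np.float64(238.01111111111112)) 90 [[0.5450035  0.26621456 0.12      ]] [[0.5434438  0.26342531 0.13      ]]
brass side (np.float64(284.9935483870968), np.float64(356.341935483871)) 155 [[0.54720962 0.26075939 0.12      ]] [[0.54531332 0.26746953 0.13      ]]
```

View pics/crop1.png

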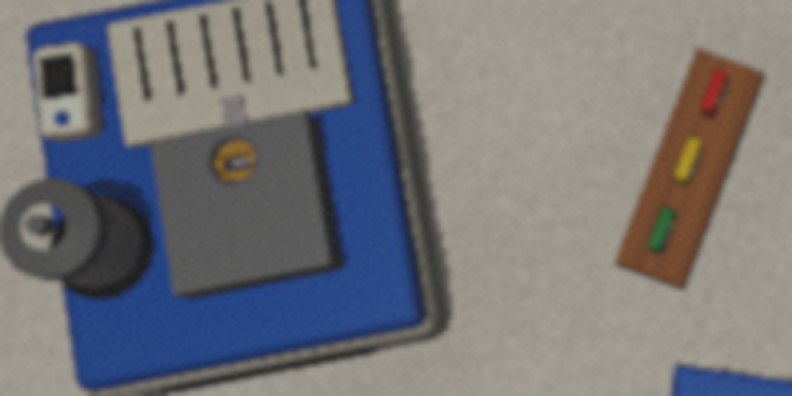

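The crop shows the core at about (235,160) of the crop, near the +x edge of the lock block. The latch tongue points up in the image, which is +x. Next I'll get the unit's yaw from the block's edges, and the rack's yaw and slot positions.

```bash
cat >> h.py <<'E'
def go(x,y,z,yawdeg):
    """shift cm / turn about tool z in deg from present pose to TCP (x,y,z), tool y axis at yawdeg"""
    s=get_state(); r=rot(s['orientation']); m=r.as_matrix(); 
    ys=np.array([np.cos(np.radians(yawdeg)),np.sin(np.radians(yawdeg)),0]); zt=np.array([0,0,-1.]); xs=np.cross(ys,zt)
    t=R.from_matrix(np.c_[xs,ys,zt]); d=m.T@(np.array([x,y,z])-s['tcp_pos'])*100
    print('t',round(s['clock'],2),'tcp',s['tcp_pos'].round(4),'yaw',np.degrees(np.arctan2(m[1,1],m[0,1])).round(2),'gap',round(s['finger_gap'],4),'F',s['wrist_force'].round(1))
    print('shift',d.round(2),'turn',np.degrees((r.inv()*t).as_rotvec()).round(2))
E
python3 - <<'E'
from h import *
f=np.load('im.npz')
# block top face edges (z .13): lines by brightness gradient along given segments
g=cv2.cvtColor(f['top'],cv2.COLOR_BGR2GRAY)
cor=np.array([[152,150],[175,293],[330,265],[308,115]])/3.3+[90,190]
c2=cv2.cornerSubPix(g,cor.astype(np.float32).reshape(-1,1,2),(4,4),(-1,-1),(3,30,.01)).reshape(-1,2)
for c in(cor,c2):
    P=ray('top',c,.13);print(P.round(4)); d=lambda a,b:(np.degrees(np.arctan2(*(P[b]-P[a])[[1,0]])).round(2),np.linalg.norm(P[a]-P[b]).round(4))
    print(d(1,0),d(2,1),d(2,3))
# unit blue top
m=cv2.inRange(f['top'],(90,40,20),(170,110,80)); m[:, :95]=0;m[:,225:]=0;m[:175]=0;m[315:]=0
ys,xs=np.nonzero(m);h=cv2.convexHull(np.c_[xs,ys].astype(np.float32)); b=cv2.boxPoints(cv2.minAreaRect(h)); P=ray('top',b,.09)
print('unit',P.round(4),[ (np.degrees(np.arctan2(*(P[i-1]-P[i])[[1,0]])).round(2),np.linalg.norm(P[i-1]-P[i]).round(3)) for i in range(4)],P.mean(0))
# keys by colour: fit x,y,yaw for the rack with 3 head centroids in both views
cols=dict(red=lambda w:(w[...,2]-w[...,1]>55)&(w[...,2]-w[...,0]>55),yel=lambda w:(w[...,1]-w[...,0]>45),grn=lambda w:(w[...,1]-w[...,2]>20)&(w[...,1]-w[...,0]>20))
cen=dict(top=[(306,216),(298,238),(291,259)],side=[(294,257),(313,264),(334,273)])
obs={}
for c in cen:
    for k,(u,v) in zip(cols,cen[c]):
        w=f[c][v-13:v+13,u-13:u+13].astype(int); mm=cols[k](w); y,x=np.nonzero(mm); obs[c,k]=np.array([x.mean()+u-13,y.mean()+v-13]); print(c,k,obs[c,k].round(2),mm.sum())
def res(p,c=None):
    o=[]
    for (cc,k),ob in obs.items():
        if c and cc!=c: continue
        s={'red':1,'yel':0,'grn':-1}[k]*.05
        o.append(hull_mom(proj(cc,box(p[0]-s*np.sin(p[2]),p[1]+s*np.cos(p[2]),p[2],.01,.03,.032,.072)))-ob)
    return np.concatenate(o)
for c in(None,'top','side'):
    s=least_squares(res,[.547,-.022,np.radians(-112.7)],args=(c,)); print(c,s.x[:2].round(4),np.degrees(s.x[2]).round(2),s.fun.round(1))
E
```

```text
[[0.5503 0.3147 0.13  ]
 [0.4585 0.2984 0.13  ]
 [0.4737 0.2007 0.13  ]
 [0.5703 0.2154 0.13  ]]
(np.float64(10.12), np.float64(0.0932)) (np.float64(98.81), np.float64(0.0989)) (np.float64(8.66), np.float64(0.0977))
[[0.5564 0.3206 0.13  ]
 [0.4585 0.3004 0.13  ]
 [0.4737 0.2013 0.13  ]
 [0.5742 0.2173 0.13  ]]
(np.float64(11.68), np.float64(0.1)) (np.float64(98.73), np.float64(0.1003)) (np.float64(9.08), np.float64(0.1018))
unit [[0.6456 0.4214 0.09  ]
 [0.681  0.1923 0.09  ]
 [0.4325 0.1487 0.09  ]
 [0.3992 0.3714 0.09  ]] [(np.float64(-168.54), np.float64(0.251)), (np.float64(98.78), np.float64(0.232)), (np.float64(9.95), np.float64(0.252)), (np.float64(-81.49), np.float64(0.225))] [0.53960434 0.28345126 0.09      ]
top red [305.62 216.83] 64
top yel [297.87 237.51] 70
top grn [290. 259.] 49
side red [294.37 260.83] 338
side yel [313.09 265.67] 255
side grn [334.72 271.74] 120
None [ 0.547 -0.022] -112.7 [-0.   0.8 -0.4  0.6 -0.8 -0.2  0.8 -4.8  1.4 -1.2 -0.2  1.4]
top [ 0.548  -0.0231] -112.63 [ 0.4  0.3  0.1  0.1 -0.3 -0.6]
side [ 0.548  -0.0176] -110.49 [-0.5 -3.   0.6  0.1 -0.5  2.2]
```

```bash
python3 - <<'E'
from h import *
go(.502,-.0033,.14,67.4)
E
```

```text
t 0.7 tcp [0.1488 0.5555 0.1993] yaw 75.0 gap 0.0853 F [0.2 0.3 0.6]
shift [-48.57 -44.83   5.92] turn [0.01 0.   7.6 ]
```

Request:
send_rows --series '[-30.4, -28, 0, 0, 0, 7.6, 0.6, -30.4, -28, 0, 0, 0, 7.6, 0.6, -30.4, -28, 0, 0, 0, 7.6, 0.6, -30.4, -28, 0, 0, 0, 7.6, 0.6, -30.4, -28, 0, 0, 0, 7.6, 0.6, -30.4, -28, 0, 0, 0, 7.6, 0.6, -30.4, -28, 0, 0, 0, 7.6, 0.6, -30.4, -28, 0, 0, 0, 7.6, 0.6, -30.4, -28, 0, 0, 0, 7.6, 0.6, -30.4, -28, 0, 0, 0, 7.6, 0.6]'

```text
clock: 1.53
tcp_pos: [0.3709, 0.2043, 0.1996]
orientation: [0.001, 0.196, 0.981, 0.0]
wrist_force: [0.4, 0.2, -0.2]
finger_gap: 0.0512
```

```bash
python3 - <<'E'
from h import *
go(.502,-.0033,.10,67.4)
E
```

```text
t 1.53 tcp [0.3709 0.2043 0.1996] yaw 67.38 gap 0.0512 F [ 0.4  0.2 -0.2]
shift [-20.08 -14.13   9.97] turn [ 0.04  0.06 -0.02]
```

Request:
send_rows --series '[-20.1, -14.1, 7, 0, 0, 0, 0.6, -20.1, -14.1, 7, 0, 0, 0, 0.6, -20.1, -14.1, 7, 0, 0, 0, 0.6, -20.1, -14.1, 7, 0, 0, 0, 0.6, -20.1, -14.1, 7, 0, 0, 0, 0.6, -20.1, -14.1, 7, 0, 0, 0, 0.6, -20.1, -14.1, 10, 0, 0, 0, 0.6, -20.1, -14.1, 10, 0, 0, 0, 0.6]'

```text
clock: 2.2
tcp_pos: [0.4998, -0.0032, 0.0947]
orientation: [-0.003, 0.198, 0.98, -0.0]
wrist_force: [-1.3, 1.0, -0.4]
finger_gap: 0.0514
```

```bash
python3 - <<'E'
from h import *
go(.502,-.0033,.0385,67.4)
a=read_camera('side')[200:340,250:430]
b=read_camera('top')[190:310,230:380]
cv2.imwrite('pics/g1.png',np.hstack([cv2.resize(a,(514,400),interpolation=2)]))
E
```

```text
t 2.2 tcp [ 0.4998 -0.0032  0.0947] yaw 67.15 gap 0.0514 F [-1.3  1.  -0.4]
shift [-0.24  0.09  5.62] turn [-0.08 -0.34 -0.25]
```

View pics/g1.png

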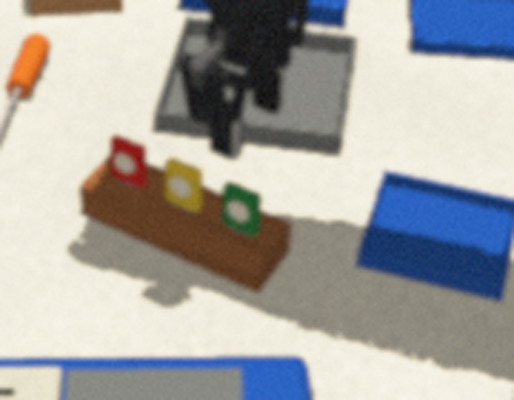

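The side crop shows the gripper above the green key. The near finger's tip is at full-image (330,254) and the key head at about (334,274). I'll check that against the projection.

```bash
python3 - <<'E'
from h import *
s=get_state();m=rot(s['orientation']).as_matrix()
for o in(.0257,.035): print(proj('side',s['tcp_pos']+m[:,1]*o-m[:,2]*.005))
print(proj('side',[.502,-.0033,.052]))
go(.502,-.0033,.0385,67.4)
E
```

```text
[[329.25284581 263.31138156]]
[[326.86425116 266.06505236]]
[[334.03292281 273.00593605]]
t 2.3 tcp [ 0.4998 -0.0011  0.0983] yaw 67.34 gap 0.0515 F [0.5 0.  0.6]
shift [-0.31 -0.12  5.98] turn [-0.03 -0.22 -0.06]
```

Request:
send_rows --series '[-0.25, 0, 2, 0, 0, 0, 0.5, -0.25, 0, 4, 0, 0, 0, 0.5, -0.25, 0, 4, 0, 0, 0, 0.5, -0.25, 0, 4, 0, 0, 0, 0.5]'

```text
clock: 2.63
tcp_pos: [0.503, -0.0009, 0.0601]
orientation: [-0.0, 0.195, 0.981, 0.0]
wrist_force: [-0.3, 0.7, -0.5]
finger_gap: 0.0429
```

```bash
python3 - <<'E'
from h import *
a=read_camera('side')[210:310,270:390]
b=read_camera('top')[200:300,240:360]
cv2.imwrite('pics/g2.png',np.hstack([cv2.resize(a,(400,333),interpolation=2),cv2.resize(b,(400,333),interpolation=2)]))
P=[]
for _ in range(4): read_camera('side');P.append(get_state()['tcp_pos'])
p=np.mean(P,0);print(np.round(P,4),p.round(4)); m=rot(get_state()['orientation']).as_matrix()
for c,o in(('side',(270,210)),('top',(240,200))): print(c,[((proj(c,p+m[:,1]*k-m[:,2]*.004)-o)*3.33).round() for k in(-.022,.022)])
go(.502,-.0033,.0385,67.4)
E
```

```text
[[ 0.5048 -0.0016  0.0612]
 [ 0.5048 -0.0018  0.061 ]
 [ 0.5047 -0.0019  0.0607]
 [ 0.5046 -0.0019  0.0605]] [ 0.5047 -0.0018  0.0608]
side [array([[227., 176.]]), array([[191., 218.]])]
top [array([[192., 200.]]), array([[131., 176.]])]
t 2.93 tcp [ 0.5046 -0.0019  0.0605] yaw 67.43 gap 0.0428 F [0.6 0.3 0.4]
shift [ 0.19 -0.22  2.2 ] turn [0.03 0.12 0.03]
```

View pics/g2.png

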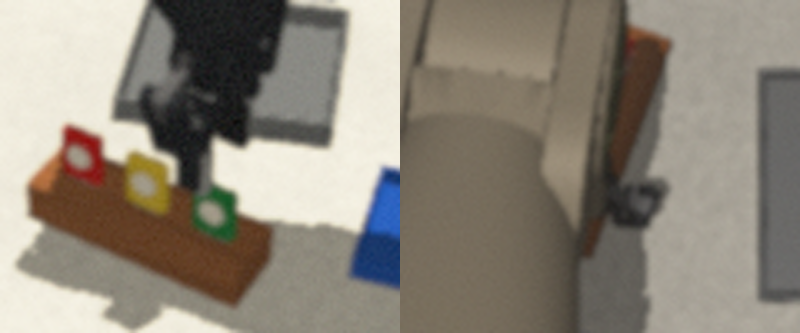

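The side crop shows the finger tip at about (195,192), right at the green head's top corner. The projection put it at (191,218), so one closer look before I close the fingers.

```bash
python3 - <<'E'
from h import *
im=read_camera('side');np.save('s.npy',im)
a=im[235:295,300:370]
a=cv2.resize(a,None,fx=10,fy=10,interpolation=cv2.INTER_CUBIC)
s=get_state();p=s['tcp_pos'];m=rot(s['orientation']).as_matrix()
def dots(P,col):
    for u in proj('side',P): cv2.circle(a,tuple(int(v) for v in (u-[300,235])*10),4,col,-1)
for sg in(-1,1):
  for w in(-.011,.011): dots(p+m[:,1]*.0214*sg+m[:,0]*w,(255,0,255))
dots(p-m[:,2]*.0187,(255,255,0))
dots(box(.502,-.0033,np.radians(67.4),.01,.03,.032,.072),(0,255,255))
cv2.imwrite('pics/g3.png',a)
E
```

```text
(no output)
```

View pics/g3.png

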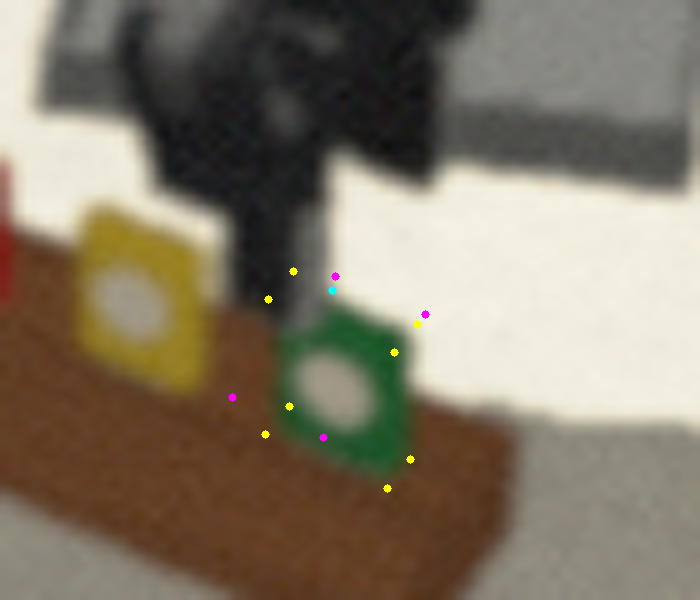

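The enlarged view shows the two finger tips at about (285,315) and (385,170), roughly 11 raw pixels above where they should project. I'll check the top view to see whether that offset is in height or in −y.

```bash
python3 - <<'E'
from h import *
from scipy.ndimage import label
s=get_state();p=s['tcp_pos'];m=rot(s['orientation']).as_matrix()
im=read_camera('top')
print('tcp px top',proj('top',p),'far back',proj('top',p-m[:,1]*.036))
w=im[240:285,290:330].max(2); 
for r in range(240,284,4): print(r,' '.join(f'{v:3d}' for v in w[r-240,::2]))
for uv in((303,260),(318,260)): print(ray('top',uv,.06),ray('top',uv,.12))
sd=read_camera('side')
uv=np.array([[328.5,266.5],[338,252]])
for z in(.06,.08,.1): print(z,ray('side',uv,z).round(3))
print(s['joint_pos'],s['orientation'])
E
```

```text
tcp px top [[288.69944701 256.95123265]] far back [[303.84025083 262.76833118]]
240 141 139 139 128  79  93  62  57  74  69  68  91  99  98 144 166 166 164 168 165
244 148 149 150 123  78  92  54  68  70  66  86  99  97 110 161 168 167 167 165 164
248 155 155 153 101  71  79  47  62  67  76  98  98 109 158 168 167 168 166 165 167
252 150 152 143  85  69  65  41  44  66  93  94  97 112 153 153 157 165 165 164 171
256 144 145 130  68  59  59  53  46  55  52  70  53  49  57  77 115 165 166 167 169
260 133 136 119  66  58  59  42  41  48  56  79  82  91  66  86 150 169 167 168 171
264  95 126  95  61  60  54  63  50  42  44  40  57  61  93 142 169 172 171 167 170
268  79  95  83  63  67  73  95  97  79  77  76  77 115 162 167 168 167 166 167 170
272  80  73  62  63  68  90  97  98  97  97  97  96 144 163 166 166 166 165 172 170
276  81  70  61  65  87  97  98  98  96  99  98  96 147 169 168 169 168 167 168 166
280  82  73  90  98  98 100  98  94  97  99  98  97 146 168 166 168 168 168 169 169
[[ 0.49672428 -0.03353839  0.06      ]] [[ 0.49011412 -0.0351845   0.12      ]]
[[ 0.49584528 -0.06672992  0.06      ]] [[ 0.48927704 -0.06679354  0.12      ]]
0.06 [[ 0.515 -0.013  0.06 ]
 [ 0.501 -0.061  0.06 ]]
0.08 [[ 0.513  0.008  0.08 ]
 [ 0.499 -0.039  0.08 ]]
0.1 [[ 0.51   0.029  0.1  ]
 [ 0.497 -0.017  0.1  ]]
[-1.63378742e-01  2.65135458e-01 -3.76683519e-01  9.27328933e-01
  9.86954270e-05  2.30830559e-01] [8.22075340e-04 1.95830760e-01 9.80637360e-01 7.71115295e-05]
```

Request:
send_rows --series '[0, 0, -3, 0, 0, 0, 0.3, 0, 0, -6, 0, 0, 0, 0, 0, 4, -6, 0, 0, 0, 0, 0, 8.5, -3, 0, 0, 0, 0, 0, 8.5, 0, 0, 0, 0, 0, 0, 8.5, 2.5, 0, 0, 0, 0, 0, 8.5, 4, 0, 0, 0, 0, 0, 8.5, 4, 0, 0, 0, 0, 0, 8.5, 4, 0, 0, 0, 0]'

```text
clock: 3.83
tcp_pos: [0.5355, 0.0764, 0.0186]
orientation: [-0.001, 0.196, 0.981, -0.0]
wrist_force: [0.6, -0.5, 0.6]
finger_gap: 0.0001
```

```bash
python3 - <<'E'
from h import *
im=read_camera('side');s=get_state()
go(.54,.08,.003,67.4)
u=proj('side',s['tcp_pos'])[0];print(u, proj('top',s['tcp_pos']))
x,y=int(u[0])-35,int(u[1])-40
a=cv2.resize(im[y:y+70,x:x+70],None,fx=8,fy=8,interpolation=2)
cv2.circle(a,tuple(int(v) for v in (u-[x,y])*8),4,(255,0,255),-1)
cv2.imwrite('pics/g4.png',a)
E
```

```text
t 3.88 tcp [0.5368 0.0763 0.0198] yaw 67.39 gap 0.0001 F [ 0.3 -0.   0.3]
shift [-0.16  0.47  1.68] turn [ 0.01  0.02 -0.01]
[311.52278443 309.71090932] [[255.25545547 245.80569777]]
```

View pics/g4.png

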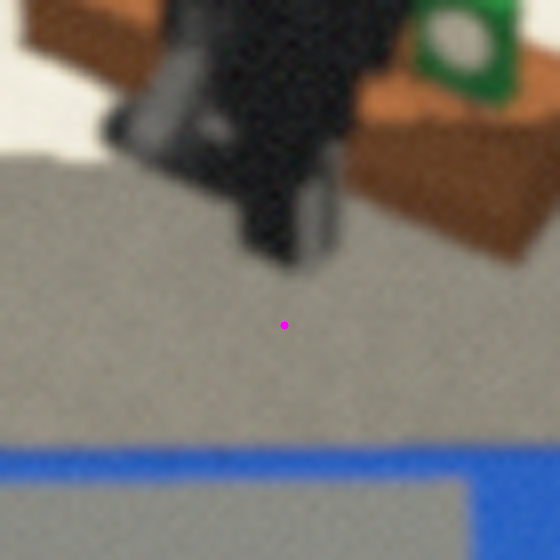

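The shut tips appear at (295,255) in this crop, against a predicted (284,325), so the offset persists. I'll probe the bench to check the height.

Request:
send_rows --series '[0, 0, 0.6, 0, 0, 0, 0, 0, 0, 1.0, 0, 0, 0, 0, 0, 0, 1.4, 0, 0, 0, 0, 0, 0, 1.7, 0, 0, 0, 0, 0, 0, 1.7, 0, 0, 0, 0]'

```text
clock: 4.3
tcp_pos: [0.536, 0.0763, 0.0017]
orientation: [-0.0, 0.196, 0.981, -0.0]
wrist_force: [0.6, 0.4, 0.7]
finger_gap: -0.0001
```

Request:
send_rows --series '[0, 0, 0.2, 0, 0, 0, 0, 0, 0, 0.4, 0, 0, 0, 0, 0, 0, 0.4, 0, 0, 0, 0]'

```text
clock: 4.55
tcp_pos: [0.5362, 0.0764, -0.0021]
orientation: [-0.0, 0.196, 0.981, -0.0]
wrist_force: [0.7, 0.1, -0.0]
finger_gap: 0.0003
```

Request:
send_rows --series '[0, 0, 0.3, 0, 0, 0, 0, 0, 0, 0.6, 0, 0, 0, 0, 0, 0, 0.6, 0, 0, 0, 0]'

```text
clock: 4.8
tcp_pos: [0.5359, 0.0764, -0.0085]
orientation: [-0.0, 0.196, 0.981, -0.0]
wrist_force: [0.9, -0.0, 0.3]
finger_gap: -0.0004
```

```bash
python3 - <<'E'
from h import *
im=read_camera('side');s=get_state()
go(.54,.08,.003,67.4)
u=proj('side',s['tcp_pos'])[0]; g=im.max(2).astype(int)
c=int(u[0])
print(u)
for r in range(int(u[1])-22,int(u[1])+6): print(r,g[r,c-9:c+9:2])
E
```

```text
t 4.85 tcp [ 0.536   0.0764 -0.0082] yaw 67.4 gap -0.0001 F [ 0.3 -0.8 -0.1]
shift [-0.23  0.48 -1.12] turn [-0.01 -0.04  0.  ]
[311.93512152 318.74118069]
296 [69 70 29 31 29 30 26 47 88]
297 [ 48  44  32  20  27  32  28  58 110]
298 [ 35  35  29  29  31  29  28  56 118]
299 [ 32  21  27  24  32  28  32  52 118]
300 [ 25  31  24  22  26  34  51  64 117]
301 [ 30  28  28  27  26  34  77  75 117]
302 [ 54  38  24  32  27  48  94  80 117]
303 [ 91  64  40  27  27  56 102  84 114]
304 [127 101  50  34  31  49 102  85 116]
305 [139 124  62  28  31  54 102  82 118]
306 [139 135  67  27  37  56 103  82 114]
307 [138 134  66  33  28  54 102  84 118]
308 [142 132  74  37  23  52 106  82 126]
309 [142 138  99  62  43  56 104  93 135]
310 [142 140 132 100  65  66 111 115 137]
311 [144 143 142 129 107  86 112 131 137]
312 [142 141 145 143 133 120 130 136 140]
313 [144 139 145 144 146 137 135 138 145]
314 [142 146 142 143 141 143 144 139 139]
315 [144 145 140 139 144 140 144 136 141]
316 [148 144 141 141 140 144 140 140 143]
317 [144 141 139 140 139 141 143 145 147]
318 [143 143 146 139 142 145 140 143 146]
319 [139 144 140 141 142 140 141 144 149]
320 [143 145 144 142 141 143 139 141 147]
321 [144 146 143 143 141 140 139 142 145]
322 [143 141 146 143 145 140 139 141 142]
323 [138 142 141 140 138 136 133 135 144]
```

Request:
send_rows --series '[0, 0, 0.3, 0, 0, 0, 0, 0, 0, 0.5, 0, 0, 0, 0, 0, 0, 0.5, 0, 0, 0, 0]'

```text
clock: 5.1
tcp_pos: [0.536, 0.0764, -0.0133]
orientation: [-0.0, 0.196, 0.981, -0.0]
wrist_force: [-0.0, 0.1, 0.4]
finger_gap: 0.0
```

Request:
send_rows --series '[0, 0, 0.2, 0, 0, 0, 0, 0, 0, 0.4, 0, 0, 0, 0, 0, 0, 0.4, 0, 0, 0, 0]'

```text
clock: 5.35
tcp_pos: [0.5361, 0.0764, -0.0172]
orientation: [-0.0, 0.196, 0.981, -0.0]
wrist_force: [-0.3, -0.4, -0.8]
finger_gap: 0.0001
```

Request:
send_rows --series '[0, 0, 0.15, 0, 0, 0, 0, 0, 0, 0.2, 0, 0, 0, 0]'

```text
clock: 5.52
tcp_pos: [0.5363, 0.0764, -0.019]
orientation: [-0.0, 0.196, 0.981, 0.0]
wrist_force: [-0.2, -0.5, 0.8]
finger_gap: 0.0
```

Request:
send_rows --series '[0, 0, 0.15, 0, 0, 0, 0, 0, 0, 0.2, 0, 0, 0, 0]'

```text
clock: 5.68
tcp_pos: [0.5363, 0.0764, -0.021]
orientation: [-0.0, 0.196, 0.981, 0.0]
wrist_force: [-0.5, 0.1, -0.1]
finger_gap: 0.0003
```

```bash
python3 - <<'E'
from h import *
im=read_camera('side');s=get_state()
go(.54,.08,.003,67.4)
u=proj('side',s['tcp_pos'])[0]; g=im.max(2).astype(int)
print(u, proj('side',[.536,.0764,0]))
for r in range(304,326): print(r,g[r,302:324:2])
E
```

```text
t 5.73 tcp [ 0.5362  0.0764 -0.021 ] yaw 67.4 gap -0.0002 F [-0.3 -0.1  0.6]
shift [-0.21  0.48 -2.4 ] turn [ 0.   -0.01 -0.  ]
[311.83172284 322.67050172] [[311.91544078 316.14427958]]
304 [ 35  29  31  29  32  31  50  65 106 139 146]
305 [ 33  35  37  24  33  41  69  77 107 139 142]
306 [ 36  27  32  30  27  51  91  83 115 140 142]
307 [ 72  50  35  26  28  60 101  86 122 143 141]
308 [107  83  42  37  33  59 105  84 122 140 140]
309 [135 119  51  30  28  58 101  85 125 143 140]
310 [138 131  54  29  33  61 101  83 120 148 138]
311 [143 133  58  28  32  61 102  84 125 142 136]
312 [141 131  74  38  30  60 103  89 128 140 142]
313 [143 136  92  58  31  56  99  98 139 145 138]
314 [143 141 119  89  60  68 105 116 136 144 138]
315 [144 144 137 127  96  92 113 124 139 142 139]
316 [147 140 145 141 131 120 129 133 144 146 142]
317 [145 143 147 137 140 140 135 143 143 141 141]
318 [143 145 145 139 140 143 143 140 146 140 140]
319 [145 143 144 142 142 142 142 146 147 140 138]
320 [147 143 141 141 141 142 143 144 144 145 135]
321 [144 144 144 145 142 141 137 138 144 139 138]
322 [140 139 146 148 144 139 139 138 146 145 141]
323 [141 140 139 143 140 139 137 137 144 143 139]
324 [138 137 138 140 140 139 137 135 140 143 139]
325 [159 155 164 164 163 166 162 162 166 165 166]
```

Request:
send_rows --series '[0, 0, 0.15, 0, 0, 0, 0, 0, 0, 0.3, 0, 0, 0, 0, 0, 0, 0.3, 0, 0, 0, 0]'

```text
clock: 5.98
tcp_pos: [0.5362, 0.0764, -0.0241]
orientation: [-0.0, 0.196, 0.981, 0.0]
wrist_force: [0.3, -0.2, -0.2]
finger_gap: 0.0003
```

Request:
send_rows --series '[0, 0, 0.15, 0, 0, 0, 0, 0, 0, 0.3, 0, 0, 0, 0, 0, 0, 0.3, 0, 0, 0, 0]'

```text
clock: 6.23
tcp_pos: [0.5361, 0.0764, -0.0272]
orientation: [-0.0, 0.196, 0.981, 0.0]
wrist_force: [0.7, -0.0, 0.2]
finger_gap: -0.0
```

Request:
send_rows --series '[0, 0, 0.15, 0, 0, 0, 0, 0, 0, 0.3, 0, 0, 0, 0, 0, 0, 0.3, 0, 0, 0, 0]'

```text
clock: 6.48
tcp_pos: [0.5362, 0.0764, -0.0301]
orientation: [-0.0, 0.196, 0.981, -0.0]
wrist_force: [0.3, -0.4, 0.2]
finger_gap: 0.0004
```

Request:
send_rows --series '[0, 0, 0.1, 0, 0, 0, 0, 0, 0, 0.2, 0, 0, 0, 0, 0, 0, 0.2, 0, 0, 0, 0]'

```text
clock: 6.73
tcp_pos: [0.5364, 0.0764, -0.0319]
orientation: [0.0, 0.196, 0.981, 0.0]
wrist_force: [0.2, -0.7, 0.2]
finger_gap: 0.0001
```

Request:
send_rows --series '[0, 0, 0.1, 0, 0, 0, 0, 0, 0, 0.2, 0, 0, 0, 0, 0, 0, 0.2, 0, 0, 0, 0]'

```text
clock: 6.98
tcp_pos: [0.5365, 0.0764, -0.0321]
orientation: [0.0, 0.196, 0.981, 0.0]
wrist_force: [-5.5, -1.4, 14.5]
finger_gap: -0.0001
```

```bash
python3 - <<'E'
from h import *
im=read_camera('side');s=get_state()
go(.54,.08,.003,67.4)
print(proj('side',[.536,.0764,0]),proj('side',[.541,.0884,0]))
a=cv2.resize(im[275:345,275:345],None,fx=8,fy=8,interpolation=2)
cv2.imwrite('pics/g5.png',a)
E
```

```text
t 7.03 tcp [ 0.5365  0.0764 -0.0321] yaw 67.41 gap 0.0 F [-5.2  0.  13.9]
shift [-0.19  0.46 -3.51] turn [0.02 0.05 0.01]
[[311.91544078 316.14427958]] [[308.51343881 320.380603  ]]
```

View pics/g5.png

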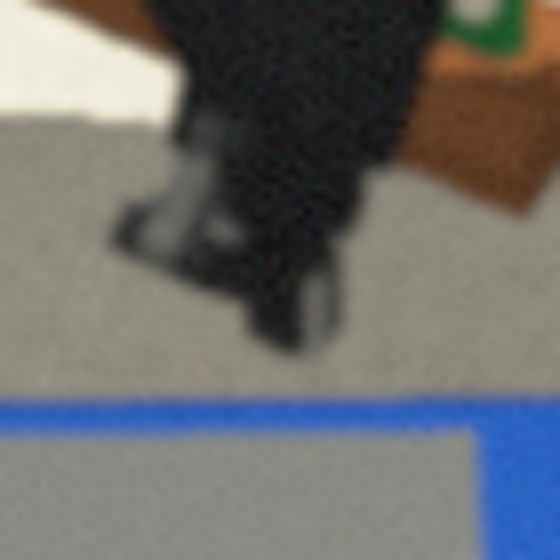

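The bench contact (14 N) came at a reported z of −0.032. The real tips therefore sit 32 mm above the reported TCP, while the sideways position agrees to about a pixel. I'll correct every height by that amount.

Request:
send_rows --series '[0, 0, -4, 0, 0, 0, 0.3, 0, 0, -8, 0, 0, 0, 0.5, 0, 0, -11, 0, 0, 0, 0.5, 0, -4, -11, 0, 0, 0, 0.5, 0, -8, -11, 0, 0, 0, 0.5, 0, -8, -11, 0, 0, 0, 0.5, 0, -8, -11, 0, 0, 0, 0.5]'

```text
clock: 7.62
tcp_pos: [0.5051, 0.0011, 0.0765]
orientation: [0.0, 0.198, 0.98, 0.0]
wrist_force: [1.0, 0.4, -0.9]
finger_gap: 0.0424
```

```bash
sed -i "s/np.array(\[x,y,z\])-s\['tcp_pos'\]/np.array([x,y,z-.032])-s['tcp_pos']/" h.py; python3 - <<'E'
from h import *
read_camera('side');read_camera('side')
go(.502,-.0028,.0385,67.4)
E
```

```text
t 7.72 tcp [0.5058 0.0026 0.0762] yaw 67.37 gap 0.0432 F [-0.8  0.8  0.1]
shift [ 0.14 -0.65  6.97] turn [ 0.03  0.01 -0.03]
```

Request:
send_rows --series '[0.1, -0.65, 1.5, 0, 0, 0, 0.5, 0.1, -0.65, 4, 0, 0, 0, 0.5, 0.1, -0.65, 6, 0, 0, 0, 0.5, 0.1, -0.65, 7, 0, 0, 0, 0.5, 0.1, -0.65, 7, 0, 0, 0, 0.4, 0.1, -0.65, 7, 0, 0, 0, 0.2, 0.1, -0.65, 7, 0, 0, 0, 0.05, 0.1, -0.65, 7, 0, 0, 0, 0, 0.1, -0.65, 7, 0, 0, 0, 0]' --newtons 60

```text
clock: 8.47
tcp_pos: [0.5028, -0.0035, 0.0071]
orientation: [0.001, 0.196, 0.981, -0.0]
wrist_force: [-1.7, -3.3, 0.2]
finger_gap: 0.0089
```

```bash
python3 - <<'E'
from h import *
read_camera('side')
go(.502,-.0028,.0385,67.4)
E
```

```text
t 8.52 tcp [ 0.5028 -0.0035  0.0071] yaw 67.39 gap 0.009 F [-1.1 -2.3  1.3]
shift [0.1  0.03 0.06] turn [-0.01  0.09 -0.01]
```

Request:
send_rows --series '[0, 0, -1, 0, 0, 0, 0, 0, 0, -4, 0, 0, 0, 0, 0, 0, -8, 0, 0, 0, 0, 0, 0, -12, 0, 0, 0, 0, 0, 0, -15, 0, 0, 0, 0, 0, 0, -15, 0, 0, 0, 0]'

```text
clock: 9.02
tcp_pos: [0.5068, -0.0034, 0.1644]
orientation: [0.007, 0.196, 0.981, 0.001]
wrist_force: [1.3, 0.0, 0.5]
finger_gap: 0.0089
```

```bash
python3 - <<'E'
from h import *
go(.5445,.2645,.155+.032,189)
E
```

```text
t 9.02 tcp [ 0.5068 -0.0034  0.1644] yaw 67.41 gap 0.0089 F [1.3 0.  0.5]
shift [ 6.82 26.17  0.96] turn [  -0.63    0.68 -121.59]
```

Request:
send_rows --series '[6.8, 26.2, 0, 0, 0, -121.6, 0, 6.8, 26.2, 0, 0, 0, -121.6, 0, 6.8, 26.2, 0, 0, 0, -121.6, 0, 6.8, 26.2, 0, 0, 0, -121.6, 0, 6.8, 26.2, 0, 0, 0, -121.6, 0, 6.8, 26.2, 0, 0, 0, -121.6, 0, 6.8, 26.2, 0, 0, 0, -121.6, 0, 6.8, 26.2, 0, 0, 0, -121.6, 0, 6.8, 26.2, 0, 0, 0, -121.6, 0, 6.8, 26.2, 0, 0, 0, -121.6, 0]'

```text
clock: 9.85
tcp_pos: [0.5398, 0.2663, 0.1565]
orientation: [0.0, -0.418, 0.908, 0.0]
wrist_force: [0.2, -0.4, -0.1]
finger_gap: 0.0093
```

```bash
python3 - <<'E'
from h import *
go(.5445,.2645,.155+.032,189)
print(get_state()['joint_pos'].round(2))
E
```

```text
t 9.85 tcp [0.5398 0.2663 0.1565] yaw 139.48 gap 0.0093 F [ 0.2 -0.4 -0.1]
shift [-0.17 -0.48  0.15] turn [ 1.000e-02  6.000e-02 -4.952e+01]
[ 0.32  0.38  0.04  1.23  0.   -0.54]
```

Request:
send_rows --series '[0, 0, 0, 0, 0, -49.5, 0, -0.2, -0.5, 0, 0, 0, -49.5, 0, -0.2, -0.5, 0, 0, 0, -49.5, 0, -0.2, -0.5, 0, 0, 0, -49.5, 0, -0.2, -0.5, 0, 0, 0, -49.5, 0, -0.2, -0.5, 0, 0, 0, -49.5, 0, -0.2, -0.5, 0, 0, 0, -49.5, 0, -0.2, -0.5, 0, 0, 0, -49.5, 0, -0.2, -0.5, 0, 0, 0, -49.5, 0]'

```text
clock: 10.6
tcp_pos: [0.5452, 0.2634, 0.1566]
orientation: [-0.0, 0.757, -0.654, -0.0]
wrist_force: [-0.2, 0.4, -1.1]
finger_gap: 0.009
```

```bash
python3 - <<'E'
from h import *
im=read_camera('side');s=get_state();r=silhouettes('side','key_a')
go(.5445,.2645,.155+.032,189)
t=s['tcp_pos'];m=rot(s['orientation']).as_matrix()
for d in r[:4]: ys,xs=np.nonzero(d['pixels']);print(d['p'],d['box'],xs.mean(),ys.mean())
sh=t+[0,0,.025]
yaw=np.arctan2(m[1,1],m[0,1])
print('pred head',proj('side',box(sh[0],sh[1],yaw,.01,.03,sh[2],sh[2]+.04)).round(1).tolist())
u=proj('side',sh)[0];x,y=int(u[0])-35,int(u[1])-45
a=cv2.resize(im[y:y+80,x:x+70],None,fx=7,fy=7,interpolation=2)
for P,c in((box(sh[0],sh[1],yaw,.01,.03,sh[2],sh[2]+.04),(0,255,255)),(box(sh[0],sh[1],yaw,.005,.013,sh[2]-.024,sh[2]-.024),(255,0,255))):
    for q in proj('side',P): cv2.circle(a,tuple(int(v) for v in (q-[x,y])*7),3,c,-1)
th=np.linspace(0,6.28,40)
for q in proj('side',np.c_[.5445+.014*np.cos(th),.2645+.014*np.sin(th),th*0+.13]): cv2.circle(a,tuple(int(v) for v in (q-[x,y])*7),1,(255,0,0),-1)
cv2.imwrite('pics/l1.png',a); print(x,y)
E
```

```text
t 10.7 tcp [0.5452 0.2633 0.1565] yaw -171.63 gap 0.0095 F [ 0.3  0.3 -0.1]
shift [-0.12  0.05  0.15] turn [-0.02  0.03 -0.63]
0.76 [282.6, 309.8, 4.3, 36.4] 282.4325581395349 326.52558139534887
0.58 [310.5, 257.1, 10.4, 17.5] 314.3945945945946 264.6378378378378
0.57 [211.9, 247.6, 33.0, 20.7] 235.9747899159664 256.8235294117647
pred head [[280.0, 341.7], [278.6, 324.1], [281.6, 325.2], [280.2, 307.5], [286.9, 341.8], [285.8, 324.2], [288.2, 325.3], [287.2, 307.6]]
249 288
```

View pics/l1.png

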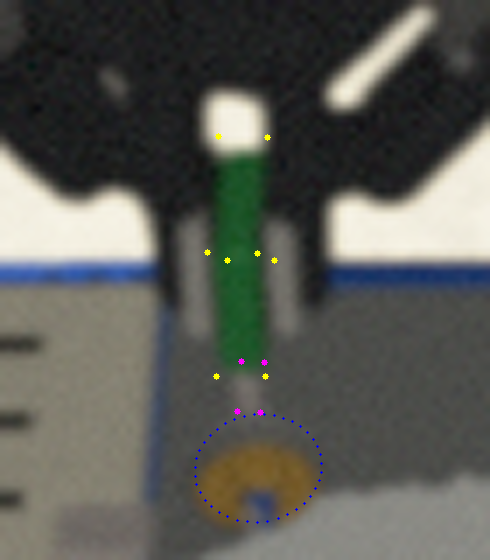

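The close view shows the green head at u 217–268, with its bottom at v≈368, against a predicted 376. The brass core's centre is at (256,485), where my lock estimate puts it. I'll measure the key's near bottom edge more finely for the offset along the slot.

```bash
python3 - <<'E'
from h import *
ims=np.mean([read_camera('side').astype(float) for _ in range(3)],0);s=get_state();np.save('l.npy',ims)
go(.5445,.2645,.155+.032,189)
for c in(282,283,284,285): print(c,(ims[334:350,c,1]-ims[334:350,c,2]).round().astype(int))
for r in(342,343,344,345,346): print('row',r,ims[r,276:294].mean(-1).round().astype(int))
for c in(284,285): print('col',c,ims[336:352,c].mean(-1).round().astype(int))
for r in (312,316,320,326,332,336): print('head row',r,(ims[r,274:294,1]-ims[r,274:294,2]).round().astype(int))
E
```

```text
t 10.85 tcp [0.5452 0.2632 0.1563] yaw -171.55 gap 0.0088 F [0.7 1.4 0.3]
shift [-0.14  0.05  0.13] turn [-0.01  0.01 -0.55]
282 [58 59 57 57 57 52 35 12 -1 -2 -3 -1 -1 -1  1 -1]
283 [60 57 57 56 58 53 35 12 -2 -5 -5 -4 -4 -1  2  0]
284 [55 59 59 57 57 53 34 12 -1 -6 -6 -6 -4 -2 -1 -2]
285 [52 51 51 53 52 47 30  9 -2 -4 -6 -4 -2 -2  1 -1]
row 342 [ 75  74  75  75  77  80  93 103 106  97  85  77  76  74  75  74  75  74]
row 343 [ 73  76  75  75  76  78  95 103 111 103  89  80  75  75  75  75  76  75]
row 344 [ 74  71  75  75  74  78  87 101 109 102  90  80  75  75  76  76  76  74]
row 345 [ 74  75  73  76  74  78  84  98 105 103  89  80  77  74  73  76  76  74]
row 346 [ 72  76  76  78  77  80  83  96 103  98  89  84  79  77  77  77  73  74]
col 284 [ 51  53  52  55  70  89 106 111 109 105 103  94  86  81  79  81]
col 285 [ 51  48  55  56  64  83  97 103 102 103  98  94  85  79  80  84]
head row 312 [-1  4  1 -1  1 10 30 46 53 57 54 51 36 14  2  1 -1  0 -2 -3]
head row 316 [-1  2  0 -2  3 15 39 53 56 54 53 44 25  8  1  0  0  2  0  1]
head row 320 [-2 -1 -1 -2  2 17 40 53 58 56 52 36  9  2 -3 -2  0 -2  1  1]
head row 326 [ 0 -2 -1 -1  1 21 48 56 59 59 59 48 18  1 -3 -1 -2  0  0  2]
head row 332 [ 1 -1 -2  0  0 10 34 55 57 58 59 50 27  6 -2 -2 -3 -1 -2 -1]
head row 336 [ 2 -2  0 -1  1 10 31 51 57 57 59 51 35 12  1  1 -1  2  0  1]
```

Request:
send_rows --series '[-0.23, 0, 0, 0, 0, -0.5, 0, -0.23, 0, 2, 0, 0, -0.5, 0, -0.23, 0, 3.2, 0, 0, -0.5, 0, -0.23, 0, 3.4, 0, 0, -0.5, 0, -0.23, 0, 3.6, 0, 0, -0.5, 0, -0.23, 0, 3.8, 0, 0, -0.5, 0, -0.23, 0, 3.9, 0, 0, -0.5, 0]'

```text
clock: 11.43
tcp_pos: [0.5453, 0.2657, 0.1178]
orientation: [-0.0, 0.761, -0.649, 0.0]
wrist_force: [0.1, 0.1, -0.5]
finger_gap: 0.0093
```

```bash
python3 - <<'E'
from h import *
read_camera('side'); go(.545,.2655,.12+.032,189); print(get_state()['ft_torque'])
E
```

```text
t 11.48 tcp [0.5453 0.2656 0.1177] yaw -170.98 gap 0.0092 F [-0.7  0.  -1.1]
shift [ 0.01  0.03 -0.23] turn [-0.06  0.02  0.02]
[-0.03153289  0.03663156 -0.00692098]
```

Request:
send_rows --series '[0, 0, 0.1, 0, 0, 0, 0, 0, 0, 0.2, 0, 0, 0, 0, 0, 0, 0.2, 0, 0, 0, 0]'

```text
clock: 11.73
tcp_pos: [0.545, 0.2655, 0.1154]
orientation: [-0.0, 0.76, -0.649, 0.0]
wrist_force: [1.0, 0.0, 0.4]
finger_gap: 0.0091
```

Request:
send_rows --series '[0, 0, 0.1, 0, 0, 0, 0, 0, 0, 0.2, 0, 0, 0, 0, 0, 0, 0.2, 0, 0, 0, 0]'

```text
clock: 11.98
tcp_pos: [0.5447, 0.2654, 0.113]
orientation: [0.0, 0.761, -0.649, -0.0]
wrist_force: [-0.5, -0.2, 0.1]
finger_gap: 0.0091
```

Request:
send_rows --series '[0, 0, 0.15, 0, 0, 0, 0, 0, 0, 0.3, 0, 0, 0, 0, 0, 0, 0.4, 0, 0, 0, 0, 0, 0, 0.4, 0, 0, 0, 0]'

```text
clock: 12.32
tcp_pos: [0.5447, 0.2654, 0.1088]
orientation: [0.0, 0.761, -0.649, -0.0]
wrist_force: [-0.6, -0.6, -0.5]
finger_gap: 0.0093
```

Request:
send_rows --series '[0, 0, 0.15, 0, 0, 0, 0, 0, 0, 0.2, 0, 0, 0, 0, 0, 0, 0.2, 0, 0, 0, 0]'

```text
clock: 12.57
tcp_pos: [0.5447, 0.2654, 0.107]
orientation: [0.0, 0.761, -0.649, -0.0]
wrist_force: [-0.7, 0.4, -0.3]
finger_gap: 0.0089
```

Request:
send_rows --series '[0, 0, 0.1, 0, 0, 0, 0, 0, 0, 0.2, 0, 0, 0, 0, 0, 0, 0.2, 0, 0, 0, 0]'

```text
clock: 12.82
tcp_pos: [0.5449, 0.2655, 0.1051]
orientation: [-0.0, 0.761, -0.649, -0.0]
wrist_force: [-0.1, -0.2, -0.9]
finger_gap: 0.0092
```

Request:
send_rows --series '[0, 0, 0.1, 0, 0, 0, 0, 0, 0, 0.2, 0, 0, 0, 0, 0, 0, 0.2, 0, 0, 0, 0]'

```text
clock: 13.07
tcp_pos: [0.5451, 0.2655, 0.1049]
orientation: [-0.001, 0.761, -0.649, 0.0]
wrist_force: [-2.6, -1.3, 8.0]
finger_gap: 0.0091
```

The key went in with no resistance and stopped at z 0.105, which is exactly where the shoulder should be level with the mouth. The green key is home, so I turn it clockwise.

Request:
send_rows --series '[0, 0, -0.1, 0, 0, 7, 0, 0, 0, -0.1, 0, 0, 14, 0, 0, 0, -0.1, 0, 0, 21, 0, 0, 0, -0.1, 0, 0, 28, 0, 0, 0, -0.1, 0, 0, 35, 0, 0, 0, -0.1, 0, 0, 42, 0, 0, 0, -0.1, 0, 0, 49, 0, 0, 0, -0.1, 0, 0, 56, 0, 0, 0, -0.1, 0, 0, 63, 0, 0, 0, -0.1, 0, 0, 70, 0]' --newtons 90

```text
clock: 13.9
tcp_pos: [0.5463, 0.2656, 0.105]
orientation: [0.002, -0.248, 0.969, -0.0]
wrist_force: [1.6, 0.3, 1.4]
finger_gap: 0.0086
```

```bash
python3 - <<'E'
from h import *
read_camera('side'); go(.545,.2655,.105+.032,99); s=get_state();print(s['ft_torque'],s['joint_pos'].round(2))
E
```

```text
t 13.95 tcp [0.5463 0.2655 0.1051] yaw 118.36 gap 0.0089 F [ 2.  -0.4  2. ]
shift [0.12 0.06 0.01] turn [-0.04  0.17 19.36]
[-0.11758852 -0.55409655  0.03753176] [ 0.32  0.41 -0.04  1.11 -0.   -0.17]
```

Request:
send_rows --series '[0, 0, 0, 0, 0, 7, 0, 0, 0, 0, 0, 0, 14, 0, 0, 0, 0, 0, 0, 19, 0, 0, 0, 0, 0, 0, 23, 0, 0, 0, 0, 0, 0, 27, 0, 0, 0, 0, 0, 0, 29, 0, 0, 0, 0, 0, 0, 29, 0]'

```text
clock: 14.53
tcp_pos: [0.5467, 0.2652, 0.1051]
orientation: [0.002, -0.001, 1.0, -0.0]
wrist_force: [4.3, -1.6, 2.7]
finger_gap: 0.0087
```

```bash
python3 - <<'E'
from h import *
read_camera('side'); go(.545,.2655,.105+.032,99); s=get_state();print(s['ft_torque'],s['joint_pos'].round(2))
E
```

```text
t 14.58 tcp [0.5466 0.2652 0.1051] yaw 90.15 gap 0.0093 F [ 4.6 -2.3  2.2]
shift [0.16 0.03 0.01] turn [-0.03  0.2  -8.85]
[-0.46708461 -1.00633755  0.0414723 ] [ 0.32  0.41 -0.04  1.11 -0.    0.32]
```

Request:
send_rows --series '[0, 0, 0, 0, 0, 3, 0, 0, 0, 0, 0, 0, 6, 0, 0, 0, 0, 0, 0, 8, 0, 0, 0, 0, 0, 0, 8, 0]'

```text
clock: 14.92
tcp_pos: [0.5466, 0.2651, 0.105]
orientation: [0.002, 0.069, 0.998, -0.0]
wrist_force: [5.2, -2.4, 1.4]
finger_gap: 0.0085
```

```bash
python3 - <<'E'
from h import *
read_camera('side'); go(.545,.2655,.105+.032,99); s=get_state();print(s['ft_torque'],s['joint_pos'].round(2))
E
```

```text
t 14.97 tcp [0.5466 0.2651 0.105 ] yaw 82.13 gap 0.0089 F [ 4.8 -2.4  2.2]
shift [0.17 0.02 0.  ] turn [ -0.03   0.2  -16.87]
[-0.55782593 -1.07700262  0.14425438] [ 0.32  0.41 -0.04  1.11 -0.    0.46]
```

Request:
send_rows --series '[0, 0, 0, 0, 0, 2.5, 0, 0, 0, 0, 0, 0, 5, 0, 0, 0, 0, 0, 0, 5, 0]'

```text
clock: 15.22
tcp_pos: [0.5465, 0.265, 0.105]
orientation: [0.002, 0.113, 0.994, -0.0]
wrist_force: [4.5, -2.9, 2.7]
finger_gap: 0.0091
```

```bash
python3 - <<'E'
from h import *
im=read_camera('side'); go(.545,.2655,.105+.032,99); s=get_state();print(s['ft_torque'])
cv2.imwrite('pics/t1.png',cv2.resize(im[300:420,220:360],None,fx=5,fy=5,interpolation=2))
E
```

```text
t 15.27 tcp [0.5465 0.265  0.105 ] yaw 77.15 gap 0.0088 F [ 4.2 -3.1  2.3]
shift [ 0.16  0.01 -0.  ] turn [ -0.03   0.19 -21.85]
[-0.64501371 -0.96017384  0.21517878]
```

View pics/t1.png

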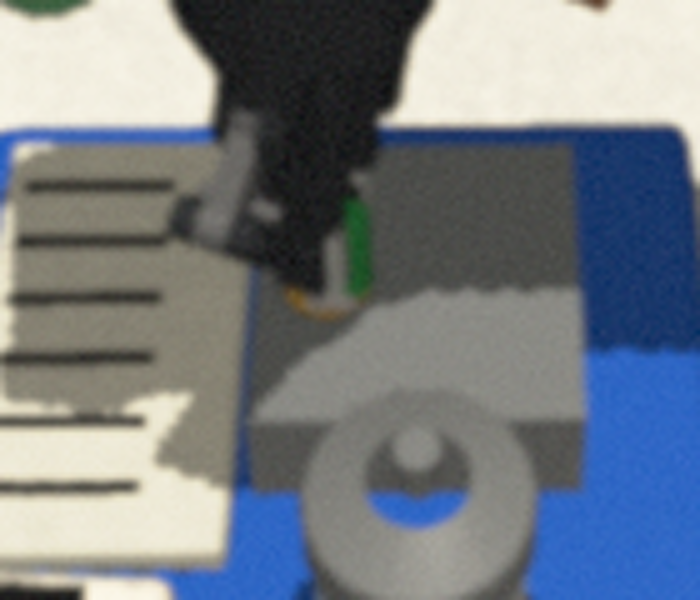

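The tongue at (265,300) no longer sticks out over the hatch, and the torque rises against the stop (0.14, then 0.22 N m). The core is fully open. I'll ease back and draw the key out.

Request:
send_rows --series '[0, 0, 0, 0, 0, -5, 0, 0, 0, 0, 0, 0, -9, 0, 0, 0, -1, 0, 0, -9, 0, 0, 0, -2.5, 0, 0, -9, 0, 0, 0, -5, 0, 0, -9, 0, 0, 0, -8, 0, 0, -9, 0, 0, 0, -11, 0, 0, -9, 0, 0, 0, -12, 0, 0, -9, 0, 0, 0, -12, 0, 0, -9, 0]'

```text
clock: 16.02
tcp_pos: [0.5458, 0.2663, 0.2277]
orientation: [0.002, 0.035, 0.999, 0.001]
wrist_force: [0.2, 1.0, -0.3]
finger_gap: 0.0085
```

```bash
python3 - <<'E'
from h import *
im=read_camera('side'); go(.519,-.379,.22+.032,90)
r=silhouettes('side','core_c');print([(round(d['p'],2),d['box']) for d in r[:3]])
cv2.imwrite('pics/t2.png',cv2.resize(im[270:390,240:360],None,fx=5,fy=5,interpolation=2))
E
```

```text
t 16.07 tcp [0.545  0.266  0.2252] yaw 86.03 gap 0.0088 F [ 0.6  0.5 -2. ]
shift [ -1.87 -64.52   0.44] turn [ 0.07  0.08 -3.97]
[(0.74, [276.2, 354.1, 15.4, 7.9])]
```

View pics/t2.png

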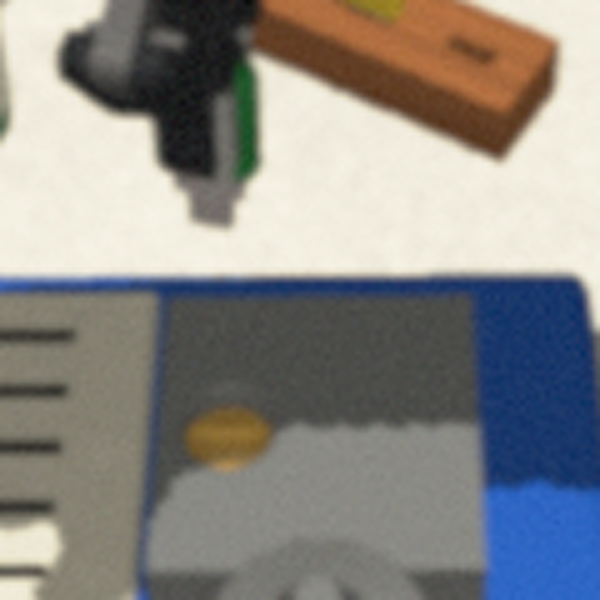

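The view shows the green key clear of the lock, with the blade tip at (212,222). The brass core at (228,435) is empty and the tongue is retracted. Now to the blue tray.

Request:
send_rows --series '[-1.9, -64.5, 0, 0, 0, 0, 0, -1.9, -64.5, 0, 0, 0, 0, 0, -1.9, -64.5, 0, 0, 0, 0, 0, -1.9, -64.5, 0, 0, 0, 0, 0, -1.9, -64.5, 0, 0, 0, 0, 0, -1.9, -64.5, 0, 0, 0, 0, 0, -1.9, -64.5, 0, 0, 0, 0, 0, -1.9, -64.5, 0, 0, 0, 0, 0, -1.9, -64.5, 0, 0, 0, 0, 0, -1.9, -64.5, 0, 0, 0, 0, 0]'

```text
clock: 16.95
tcp_pos: [0.5262, -0.152, 0.2216]
orientation: [-0.002, 0.035, 0.999, 0.001]
wrist_force: [1.0, -0.6, -1.2]
finger_gap: 0.0088
```

```bash
python3 - <<'E'
from h import *
go(.519,-.379,.16+.032,86)
E
```

```text
t 16.95 tcp [ 0.5262 -0.152   0.2216] yaw 86.02 gap 0.0088 F [ 1.  -0.6 -1.2]
shift [ -0.88 -22.71   6.11] turn [ 0.12 -0.24  0.02]
```

Request:
send_rows --series '[-0.9, -22.7, 0, 0, 0, 0, 0, -0.9, -22.7, 0, 0, 0, 0, 0, -0.9, -22.7, 0, 0, 0, 0, 0, -0.9, -22.7, 0, 0, 0, 0, 0, -0.9, -22.7, 6, 0, 0, 0, 0, -0.9, -22.7, 12, 0, 0, 0, 0, -0.9, -22.7, 17, 0, 0, 0, 0, -0.9, -22.7, 19, 0, 0, 0, 0, -0.9, -22.7, 20, 0, 0, 0, 0, -0.9, -22.7, 20, 0, 0, 0, 0]'

```text
clock: 17.78
tcp_pos: [0.5151, -0.3731, 0.0137]
orientation: [-0.006, 0.035, 0.999, 0.006]
wrist_force: [-1.7, -0.0, -1.6]
finger_gap: 0.0086
```

```bash
python3 - <<'E'
from h import *
read_camera('side')
go(.519,-.379,.006+.032,86)
E
```

```text
t 17.83 tcp [ 0.516  -0.3735  0.0159] yaw 85.97 gap 0.0085 F [-1.1  0.8 -0.7]
shift [-0.35 -0.54  0.98] turn [ 0.57 -0.67 -0.03]
```

Request:
send_rows --series '[-0.3, -0.5, -1, 0, 0, 45, 0, -0.3, -0.5, -1, 0, 0, 45, 0, -0.3, -0.5, -1, 0, 0, 90, 0, -0.3, -0.5, -1, 0, 0, 90, 0, -0.3, -0.5, -1, 0, 0, 90, 0, -0.3, -0.5, -1, 0, 0, 90, 0, -0.3, -0.5, -1, 0, 0, 90, 0, -0.3, -0.5, -1, 0, 0, 90, 0, -0.3, -0.5, -1, 0, 0, 90, 0, -0.3, -0.5, -1, 0, 0, 90, 0]'

```text
clock: 18.67
tcp_pos: [0.525, -0.3831, 0.0365]
orientation: [0.001, 0.615, 0.788, 0.0]
wrist_force: [-0.0, 0.5, -0.0]
finger_gap: 0.0088
```

```bash
python3 - <<'E'
from h import *
go(.519,-.379,.0065+.032,-4)
E
```

```text
t 18.67 tcp [ 0.525  -0.3831  0.0365] yaw 14.08 gap 0.0088 F [-0.   0.5 -0. ]
shift [ 0.55 -0.48  3.  ] turn [ 0.09  0.07 18.08]
```

Finish the turn while lowering, then release gently.

Request:
send_rows --series '[0.5, -0.5, 0.5, 0, 0, 18, 0, 0.5, -0.5, 1.2, 0, 0, 18, 0, 0.5, -0.5, 2, 0, 0, 18, 0, 0.5, -0.5, 2.6, 0, 0, 18, 0, 0.5, -0.5, 2.9, 0, 0, 18, 0, 0.5, -0.5, 2.9, 0, 0, 18, 0]'

```text
clock: 19.17
tcp_pos: [0.518, -0.3792, 0.0054]
orientation: [-0.0, 0.728, 0.685, 0.0]
wrist_force: [-0.1, 0.1, -0.8]
finger_gap: 0.0087
```

```bash
python3 - <<'E'
from h import *
read_camera('side');go(.519,-.379,.006+.032,-4)
E
```

```text
t 19.22 tcp [ 0.5181 -0.3794  0.0056] yaw -3.5 gap 0.0089 F [-0.2 -0.4 -0.8]
shift [ 0.04  0.08 -0.04] turn [ 0.01 -0.01  0.5 ]
```

Request:
send_rows --series '[0, 0, 0, 0, 0, 0, 0.4, 0, 0, 0, 0, 0, 0, 0.5, 0, 0, 0, 0, 0, 0, 0.5, 0, 0, 0, 0, 0, 0, 0.5, 0, 0, -1, 0, 0, 0, 0.5, 0, 0, -3, 0, 0, 0, 0.5, 0, 0, -6, 0, 0, 0, 0.5, 0, 0, -10, 0, 0, 0, 0.5, 0, 0, -15, 0, 0, 0, 0.5, 0, 0, -15, 0, 0, 0, 0.5]' --newtons 20

```text
clock: 20.05
tcp_pos: [0.5206, -0.382, 0.1641]
orientation: [0.006, 0.729, 0.685, 0.0]
wrist_force: [0.5, -0.9, 0.7]
finger_gap: 0.0428
```

```bash
python3 - <<'E'
from h import *
go(.40,.0,.25,-3)
im=read_camera('side');r=silhouettes('side','key_c')
for d in r[:4]: ys,xs=np.nonzero(d['pixels']);g=(xs.mean(),ys.mean());print(round(d['p'],2),d['box'],np.round(g,1),ray('side',g,.01).round(3),np.median(im[d['pixels']],0))
E
```

```text
t 20.05 tcp [ 0.5206 -0.382   0.1641] yaw -3.59 gap 0.0428 F [ 0.5 -0.9  0.7]
shift [ 37.33 -14.38  -5.79] turn [ 0.52  0.43 -0.59]
0.53 [306.0, 256.0, 15.6, 18.0] [313.3 264.5] [[ 0.557 -0.065  0.01 ]] [ 57. 136. 158.]
0.52 [288.1, 247.9, 14.1, 17.5] [294.1 256.1] [[ 0.606 -0.086  0.01 ]] [ 55.5  72.5 151. ]
0.44 [346.5, 170.7, -0.6, 22.4] [344.  180.8] [[ 0.527 -0.426  0.01 ]] [85.5 87.  40. ]
```

Request:
send_rows --series '[0, 0, -6, 0, 0, 0, 0.5, 6, -5, -6, 0, 0, 0, 0.5, 22, -14, -6, 0, 0, 0, 0.5, 22, -14, -6, 0, 0, 0, 0.5, 22, -14, -6, 0, 0, 0, 0.5, 22, -14, -6, 0, 0, 0, 0.5, 22, -14, -6, 0, 0, 0, 0.5, 22, -14, -6, 0, 0, 0, 0.5, 22, -14, -6, 0, 0, 0, 0.5]'

```text
clock: 20.9
tcp_pos: [0.3897, -0.1481, 0.2147]
orientation: [-0.001, 0.728, 0.686, -0.0]
wrist_force: [-0.9, -0.9, -0.3]
finger_gap: 0.0428
```

```bash
python3 - <<'E'
from h import *
im=read_camera('side');t=read_camera('top')
for c in('side','top'):
  r=silhouettes(c,'key_c')
  for d in r[:4]: ys,xs=np.nonzero(d['pixels']);g=(xs.mean(),ys.mean());print(c,round(d['p'],2),d['box'],np.round(g,1),ray(c,g,.01).round(3),np.median((im if c=='side' else t)[d['pixels']],0))
a=cv2.resize(im[160:220,290:390],(500,300),interpolation=2);b=cv2.resize(t[170:290,90:240],(375,300),interpolation=2)
c=cv2.resize(t[205:295,415:500],(283,300),interpolation=2); d=cv2.resize(im[320:400,230:350],(450,300),interpolation=2)
row1=np.hstack([a,c]); row2=np.hstack([d,b])[:,:783]; row2=np.pad(row2,((0,0),(0,max(0,783-row2.shape[1])),(0,0)))
cv2.imwrite('pics/end.png',np.vstack([row1,row2]))
for o in('humidifier','sanitiser','oximeter'):
    print(o,[(round(d['p'],2),d['box']) for d in silhouettes('side',o)[:1]])
E
```

```text
side 0.65 [216.6, 246.0, 25.7, 60.7] [226.6 277.8] [[0.739 0.008 0.01 ]] [109.  132.   91.5]
side 0.64 [344.5, 170.8, 2.6, 22.5] [344.5 179.9] [[ 0.526 -0.431  0.01 ]] [91.5 99.5 50. ]
side 0.63 [278.7, 260.3, 72.1, 43.3] [316.5 279.4] [[ 0.542 -0.019  0.01 ]] [ 60. 102. 160.]
side 0.62 [307.9, 258.8, 14.0, 15.3] [313.6 264.3] [[ 0.556 -0.066  0.01 ]] [ 59. 136. 159.]
top 0.66 [95.4, 176.0, 130.4, 139.9] [164.7 245.6] [[0.544 0.287 0.01 ]] [126.  79.  75.]
top 0.38 [294.5, 230.8, 7.4, 17.0] [297.9 238.2] [[ 0.553 -0.021  0.01 ]] [ 41.  116.5 140. ]
top 0.29 [155.6, 229.7, 11.0, 12.7] [160.3 237.9] [[0.562 0.297 0.01 ]] [ 52.  88. 112.]
humidifier [(0.87, [278.9, 378.0, 50.1, 73.1])]
sanitiser [(0.57, [216.2, 247.9, 27.4, 56.5])]
oximeter [(0.76, [208.0, 414.8, 44.7, 31.2])]
```

View pics/end.png

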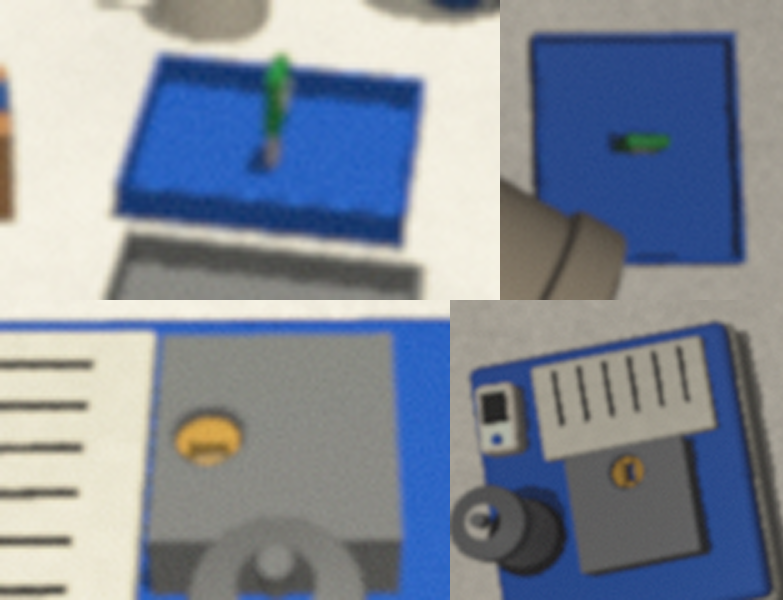

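The key is in the blue tray, but it is standing upright on its tooth. The latch is open and the bystanders look unmoved. I'll nudge the key gently so it lies down.

```bash
python3 - <<'E'
from h import *
go(.476,-.380,.12,-3.6)
E
```

```text
t 21.25 tcp [ 0.3925 -0.1522  0.2147] yaw -3.67 gap 0.0426 F [-0.6 -0.1 -0.6]
shift [-22.2    9.8   12.65] turn [-0.04 -0.02 -0.07]
```

Request:
send_rows --series '[-22.2, 9.8, 4, 0, 0, 0, 0, -22.2, 9.8, 4, 0, 0, 0, 0, -22.2, 9.8, 4, 0, 0, 0, 0, -22.2, 9.8, 4, 0, 0, 0, 0, -22.2, 9.8, 4, 0, 0, 0, 0, -22.2, 9.8, 4, 0, 0, 0, 0, -22.2, 9.8, 8, 0, 0, 0, 0, -22.2, 9.8, 10, 0, 0, 0, 0, -22.2, 9.8, 10, 0, 0, 0, 0]'

```text
clock: 22.0
tcp_pos: [0.4732, -0.378, 0.1086]
orientation: [-0.005, 0.73, 0.684, -0.0]
wrist_force: [-0.6, 0.6, -0.3]
finger_gap: -0.0002
```

```bash
python3 - <<'E'
from h import *
read_camera('side');read_camera('side');go(.476,-.380,.055,-3.6)
E
```

```text
t 22.1 tcp [ 0.4751 -0.3788  0.1139] yaw -3.64 gap -0.0001 F [-0.2  0.  -0.5]
shift [-0.13  0.12  9.09] turn [-0.14 -0.13 -0.04]
```

Request:
send_rows --series '[-0.1, 0, 4, 0, 0, 0, 0, -0.1, 0, 8, 0, 0, 0, 0, -0.1, 0, 9.1, 0, 0, 0, 0, -0.1, 0, 9.1, 0, 0, 0, 0, -0.1, 1.5, 9.1, 0, 0, 0, 0, -0.1, 2.2, 9.1, 0, 0, 0, 0, -0.1, 2.7, 9.1, 0, 0, 0, 0, -0.1, 3.2, 9.1, 0, 0, 0, 0, -0.1, 3.6, 9.1, 0, 0, 0, 0, -0.1, 3.6, 9.1, 0, 0, 0, 0]'

```text
clock: 22.93
tcp_pos: [0.5129, -0.3825, 0.0251]
orientation: [0.001, 0.729, 0.685, 0.0]
wrist_force: [-0.1, 0.3, -0.2]
finger_gap: -0.0004
```

Request:
send_rows --series '[0, -1, 0, 0, 0, 0, 0, 0, -2, -4, 0, 0, 0, 0, 0, -2, -8, 0, 0, 0, 0, 0, -2, -12, 0, 0, 0, 0, 4, -8, -15, 0, 0, 0, 0, 18, -11, -17, 0, 0, 0, 0, 18, -11, -17, 0, 0, 0, 0, 18, -11, -17, 0, 0, 0, 0, 18, -11, -17, 0, 0, 0, 0, 18, -11, -17, 0, 0, 0, 0]'

```text
clock: 23.77
tcp_pos: [0.4097, -0.1903, 0.1955]
orientation: [-0.001, 0.728, 0.686, 0.0]
wrist_force: [-1.0, 0.3, -1.1]
finger_gap: 0.0002
```

```bash
python3 - <<'E'
from h import *
im={c:read_camera(c) for c in('side','top')}; s=get_state(); print(s['clock'],s['tcp_pos'])
for c,(x0,y0,x1,y1) in dict(side=(305,160,385,215),top=(420,205,495,290)).items():
    w=im[c].astype(int); m=(w[...,1]-w[...,2]>20)&(w[...,1]-w[...,0]>8); k=np.zeros_like(m);k[y0:y1,x0:x1]=m[y0:y1,x0:x1]
    ys,xs=np.nonzero(k)
    if len(xs): print(c,len(xs),xs.min(),xs.max(),ys.min(),ys.max(),ray(c,(xs.mean(),ys.mean()),.012).round(3))
print('pred upright top', proj('top',[.519,-.379,.068]),'tray corners',proj('top',box(.519,-.381,0,.16,.14,.024,.024)).round(0).tolist())
for o in('key_a','humidifier','sanitiser','oximeter','filter','screwdriver','carton','cup'):
    print(o,[(round(d['p'],2),np.round(d['box']).tolist()) for d in silhouettes('top',o)[:2]])
E
```

```text
23.8667 [ 0.41221882 -0.19424327  0.19498698]
side 69 321 334 185 192 [[ 0.567 -0.375  0.012]]
top 141 448 459 221 236 [[ 0.565 -0.382  0.012]]
pred upright top [[459.21082304 245.4408645 ]] tray corners [[489.0, 282.0], [489.0, 282.0], [427.0, 284.0], [427.0, 284.0], [484.0, 213.0], [484.0, 213.0], [423.0, 214.0], [423.0, 214.0]]
key_a [(0.61, [305.0, 212.0, 7.0, 13.0]), (0.5, [444.0, 219.0, 18.0, 21.0])]
humidifier [(0.7, [89.0, 246.0, 45.0, 30.0])]
sanitiser [(0.64, [255.0, 152.0, 25.0, 31.0])]
oximeter [(0.71, [99.0, 205.0, 20.0, 32.0]), (0.52, [345.0, 222.0, 65.0, 73.0])]
filter [(0.66, [292.0, 143.0, 28.0, 32.0])]
screwdriver [(0.68, [341.0, 161.0, 43.0, 10.0])]
carton [(0.85, [409.0, 144.0, 43.0, 48.0]), (0.36, [98.0, 179.0, 127.0, 138.0])]
cup [(0.83, [507.0, 191.0, 44.0, 48.0])]
```

The key now lies flat. Both cameras put its head at about (0.566, −0.38), inside the blue tray.

```bash
python3 -c "
from workcell import *
print(hand_in())"
```

```text
the job is handed in; nothing more can be done
None
```

The job is done and handed in at about 24 s of the 72 s allowed. The first key I tried, the green one (key_c), opened the lock.

- **Fit:** the key slid in without resistance and stopped with its shoulder level with the lock mouth.
- **Turn:** I turned it clockwise about 112° to take up the play. The torque rose to 0.22 N m against the stop, and the pictures show the latch tongue swung in.
- **Placing:** I drew the key out and set it in the full-size blue tray. It first stood upright on its tooth, so I nudged it over. Both cameras now show it lying flat inside the walls.
- **Left alone:** the red and yellow keys were never touched and stayed in the rack. The bystanders showed in the last top view where they started, judged against the first picture. The arm was clear of everything.

**Checks that disagreed:**
- **Tool height:** the fingers turned out to be about 32 mm higher than the reported tool position. I found this from the pictures, confirmed it by touching the bench (about 14 N), and corrected every later height.
- **Slot angle:** I could not read the core's angle directly in the pictures. The quarter turn rests on the torque stop and the retracted tongue.

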